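Fit the gold burr into the collet and tighten the nut

TASK

Take the burr with the gold cylindrical head out of the rack, push its shank fully home into the collet on the stand, then turn the knurled nut clockwise until it clamps the shank firmly. Press and tighten with feeling: do not ram the burr onto the stop or overtighten the nut, leave the other burrs and things alone, and let go at the end.

Things in the scene. Friction and masses are not known exactly. Their poses are not given: they have to be found in the camera images.
- burr_gold: rotary burr to fit, 68 mm long, 40 g: smooth steel shank 8 mm in diameter, 44 mm long, chamfered 1.5 mm at its end, then a gold cylindrical head 12 mm in diameter, 24 mm long. Origin: centre of the shank's free end; z runs along the burr toward the head. It stands head up in any one of the rack's three holes, with about 0.75 mm play all round.
- burr_grey: bystander burr of the same length and shank with a dark steel conical head 13 mm wide; origin and axes as burr_gold. Stands in the rack.
- burr_red: bystander burr of the same shank with a red oval head 15 mm wide, 66 mm long; origin and axes as burr_gold. Stands in the rack.
- rack: white block 40 x 134 x 30 mm (x, y, z), fixed on a 3 mm mat. Origin: centre of its underside, 3 mm above the table. Three holes 24 mm deep in a row along its y axis, at y = -45, 0 and +45 mm; a burr standing in it has its shank end 9 mm, and its head from 53 to 77 mm, above the table.
- mouth (a point): centre of the collet's mouth, a small brass cone inside the nut's top, level with the top of the nut, 70 mm above the table, z up. It narrows from about 13 mm to a six-sided guide bore 9.6 mm across flats within 4 mm.
- seat (a point): flat stop at the bottom of the bore, 28 mm below the mouth, z up along the bore. A burr that is home has its shank end here, its head's top 40 mm above the nut. Sprung balls close the last 5 mm: a burr let go there by its own weight stays about 5 mm short; 5 to 12 N pushes it past them, then it meets the rigid stop, which must not be pressed with more than 25 N.
- stop: the flat brass stop inside the bore (hidden); origin on the bore's axis at table height. How the nut feels, read at rest after each small turn: once the lobe bites, the torque against turning climbs by some 0.1 N m per 0.05 rad. 0.3 to 0.5 N m more than in free turning is firm; 0.6 N m or more mars the shank (over 70 N on it). The clamp then holds by itself when let go.
- esd_brush: bystander: black brush, 120 x 18 x 16 mm, origin under its centre.
- wick_spool: bystander: small spool of copper braid, 24 x 24 x 16 mm, origin under its centre.
- collet: collet stand, fixed on the bare table left of the mat: dark 80 x 80 x 12 mm base plate, aluminium column, knurled nut on top, 70 mm high in all. Origin: centre of the base's underside, on the bore's axis; z up. The nut and column stand 6 mm off centre, toward its +x.
- nut_grip (a point): point on the nut's turning axis at its mid height, 60 mm above the table, 6 mm beside the bore's axis; fixed to the stand. Nut: knurled steel ring, 42 mm in diameter, 50 to 70 mm above the table, orange dot on top. Grip it from above, the burr standing between the fingers. It turns clockwise (seen from above) to clamp, stays at one height and where it is left; its angle is not measured.
- sleeve: the fixed guide of the bore (hidden in the nut; origin on the bore's axis at table height). A cam lobe in the nut presses the shank sideways against it, shifting it about 1 mm. From its start the nut turns freely for 0.9 to 2.4 rad, with a friction of 0.16 N m that can stay in the wrist with either sign whenever turning stops; then the torque against turning climbs.

How it is judged:
By the outcome, as a careful person would: the job done as asked, in the order asked, and still so for the second after the job is handed in, with the robot touching nothing.
It also fails if it takes over 62 s, if anything falls off the work surface, if the arm or the gripper's body presses on something with over 40 N, if the wrist force passes 120 N, or if a joint passes its speed limit or range.

ROBOT

A 6-joint arm with a two-finger parallel gripper is mounted at the origin on a cart in front of the work surface, level with it; the furniture and walls round the work are solid. World frame = base frame: x ahead of the robot, y to its left, z up, the work surface at z = 0. Lengths are in m, angles in degrees, forces in N, time in s.
With the tool pointing down it reaches from about 0.25 to 0.725 m from the base axis. Payload 4 kg.
Tool frame: the origin (TCP) lies at the very end of the fingers, on their centre line; the grasp point (between the pads) lies 19 mm behind it; z points along the fingers, y is the line along which they close (so a half turn about z gives the same grasp; the last joint's range is limited). The gripper opens to 85 mm and grips with 20 to 120 N. Pads are 22 mm wide; open, the fingers measure 114 mm over their backs; the gripper's body (76 mm by 85 mm) begins 54 mm behind the grasp point. The pads swing forward as they close: fully open they stand 13 mm farther back than shut.
Start: joints at [-75.401, 13.785, 0.286, 76.501, 0, 90], TCP at [0.126, -0.484, 0.197] pointing down, gripper open.
Joint ranges: [-155.79, 155.79], [-60.16, 107.12], [-62.33, 73.08], [-114, 123.19], [-81.49, 82.49], [-180, 180]. Speed limits (degrees/s): [159.86, 159.86, 180, 180, 180, 180].

INTERFACE

Orientations are given as [roll, pitch, yaw] about the fixed x, y, z axes, in that order (R = Rz(yaw) Ry(pitch) Rx(roll)).
In Python, from plant import sense, read_camera, sign_off gives the robot as it stands.
- The arm moves only by the tool jog_arm, never from a script. Its arguments are lists of equal length, an entry for each row: "grip": the closure in counts, from 0 (fully open) to 255 (shut); "slide": the shift along the tool's x, y, z in m, a list of three; "turn": the turn, a rotation vector about the tool's x, y, z in degrees, a list of three. A call has 1 to 8 rows; each row is the pose to reach, as a shift and turn from the pose commanded when the call began, along the tool's axes at that moment; what a row does not reach only later rows make up. A row lasts 1/8 s, in which the tool goes at most 62.5 mm and 10.7 degrees, less where a joint would pass 70% of its speed; a pose out of reach is approached as far as the arm can. A call with a gripper value outside its range is refused whole. The fingers move at their own pace and stop on an object; "squeeze" is the grip in N (left out, the last holds). Time passes only in rows, so rows that repeat a pose let the fingers close. It gives the time, the measured TCP pose, the force, the opening and the grip force at its end, in the units of the state.
- sense(): the state, without advancing time (a new reading comes with each control period).
- read_camera(name): name is "scene" or "top" or "wrist"; returns a dict with "color" (400x640x3 uint8, red, green, blue), "range_z" (400x640 float32, m along the optical axis (not along the pixel's ray), 0 where there is no reading), "intrinsics" (3x3 intrinsics, pixels), "rvec" (rotation vector, rad) and "tvec" (3), from world to camera coordinates, as OpenCV has them. Camera axes: x right, y down, z forward; pixel columns grow to the right and rows downward; lengths in m; the calibration is good to about 2 mm. A picture is of the moment at which its call begins.
- sign_off(): hands the job in; it is judged then, once.
The state is a dict: "time": time; "q": joint angles; "joint_vel": joint speeds; "effort": joint torques, N m; "position": TCP position; "orientation": TCP orientation; "contact_force": force on the tool from outside, world axes, zero at the start; "moment": the same for the moment, N m; "grip_width": finger opening in m; "gripper_force": force on a finger pad.
Only numpy, scipy, OpenCV 4.12 (cv2) and the standard library are available. Lean on these libraries where they do the work, as an engineer would, in place of code of your own. Each camera call takes 0.05 s, during which the arm holds its last target. There are 200 camera calls.

## Working session

There is one attempt and no reset: what is moved stays moved. The work goes in short steps, Python scripts to look and compute and a tool call to move; the robot and the scene stay as the last step left them, time stands still between calls to the robot, and variables do not carry over. Pictures are saved under pics/ and viewed, at most 14 in all, crops included, and the job is handed in when it is done.

Besides the shell and the picture viewer there is one more tool, called after "Request:" as a command line: name --argument value ..., lists and objects as JSON in quotes. jog_arm: Moves the arm, as the interface text tells. Its arguments: {"type":"object","properties":{"grip":{"type":"array","items":{"type":"number"}},"slide":{"type":"array","items":{"type":"array","items":{"type":"number"}}},"turn":{"type":"array","items":{"type":"array","items":{"type":"number"}}},"squeeze":{"type":"number"}},"required":["grip","slide","turn"]}

```bash
mkdir -p pics; cat > h.py <<'E'
import numpy as np,cv2
from plant import sense,read_camera,sign_off
def cam(n,f=None):
    c=read_camera(n)
    if f: cv2.imwrite('pics/'+f,c['color'][:,:,::-1])
    return c
def w(c,u,v,z=None,d=None):
    """pixel -> world, at world height z or depth d (default: range_z)"""
    R=cv2.Rodrigues(np.array(c['rvec'],float))[0];t=np.array(c['tvec'],float).ravel()
    K=np.array(c['intrinsics']);r=np.linalg.inv(K)@[u,v,1.]
    o=-R.T@t;dr=R.T@r
    if z is not None: s=(z-o[2])/dr[2]
    else: s=d or float(c['range_z'][int(v),int(u)])
    return o+s*dr
E
python3 - <<'E'
from h import *
import pickle
for n in('top','scene'):
    c=cam(n,n+'1.png'); pickle.dump(c,open(n+'.pkl','wb'))
    print(n,c['intrinsics'],c['tvec'],c['rvec'])
print(sense())
E
```

```text
top [[481.58703231   0.         316.18782515]
 [  0.         481.58703231 198.649457  ]
 [  0.           0.           1.        ]] [0.12020862 0.44840925 1.02726169] [ 2.12756882 -2.14697825  0.18586286]
scene [[428.64770022   0.         318.28553305]
 [  0.         428.64770022 201.41266497]
 [  0.           0.           1.        ]] [-0.32531128  0.25834227  0.6041499 ] [ 2.14809651 -0.65704237  0.33301799]
{'time': 0.1, 'q': array([-7.54030633e+01,  1.38270349e+01,  2.21536187e-01,  7.65007610e+01,
        2.23683607e-03,  8.99988917e+01]), 'joint_vel': array([-0.08980187, -0.00112086,  0.18393025, -0.08590343,  0.17504216,
       -0.05892244]), 'effort': array([ 5.19601599e-04, -3.73137760e+01,  2.53010023e+01,  1.08660845e-02,
        4.36176629e-05,  9.12752881e-06]), 'position': array([ 0.12586502, -0.48325687,  0.1964101 ]), 'orientation': array([-1.79893740e+02, -2.23888767e-03,  1.45980409e+01]), 'contact_force': array([ 0.42041342,  0.18600882, -0.55970226]), 'moment': array([ 0.06288562, -0.01666333, -0.00337761]), 'gripper_force': 0.0, 'grip_width': 0.08550096058954161}
```

View pics/top1.png

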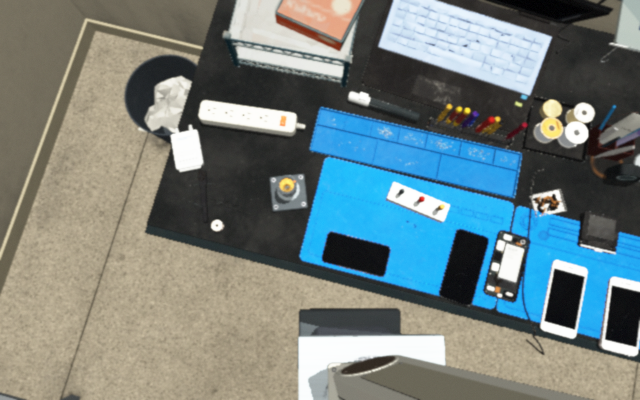

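View pics/scene1.png

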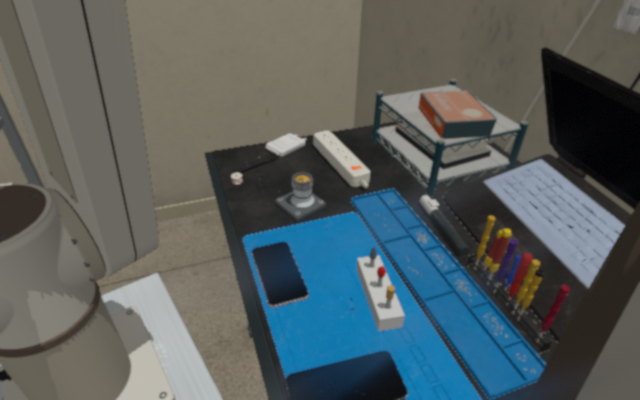

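The top view shows the rack around (419,201) with gold at the right end (≈439,209), and the collet nut at (288,188). The scene view agrees: gold is the nearest burr at (389,292) and the nut is at (302,182). I'll measure on enlarged crops.

```bash
python3 - <<'E'
from h import *
import pickle
c=pickle.load(open('top.pkl','rb'))
im=c['color'][:,:,::-1]
a=cv2.resize(im[170:220,260:320],None,fx=8,fy=8,interpolation=cv2.INTER_CUBIC)
b=cv2.resize(im[175:225,380:460],None,fx=8,fy=8,interpolation=cv2.INTER_CUBIC)
out=np.zeros((800,640,3),np.uint8);out[:400,:480]=a;out[400:,:]=b
cv2.imwrite('pics/crop1.png',out[:, :640] if 0 else cv2.resize(out,(480,600)))
for n,u,v,z in(('gold',439,209,.077),('red',421,199,.07),('grey',402,191,.077),('nut',288,186,.07),('rackL',390,187,.033),('base',287.5,192,.012)):
    print(n,w(c,u,v,z).round(4),w(c,u,v).round(4))
R=cv2.Rodrigues(c['rvec'])[0];print(-R.T@c['tvec'])
E
```

```text
gold [ 0.4183 -0.1439  0.077 ] [ 0.4207 -0.1484  0.0603]
red [ 0.4413 -0.1083  0.07  ] [ 0.4406 -0.1074  0.0737]
grey [ 0.4578 -0.0669  0.077 ] [ 0.4581 -0.0672  0.0753]
nut [0.472  0.1767 0.07  ] [0.4755 0.1776 0.0523]
rackL [ 0.4751 -0.0488  0.033 ] [ 0.4804 -0.0532  0.0057]
base [0.4696 0.1809 0.012 ] [0.4585 0.1777 0.0723]
[0.27266834 0.12392716 1.08677578]
```

View pics/crop1.png

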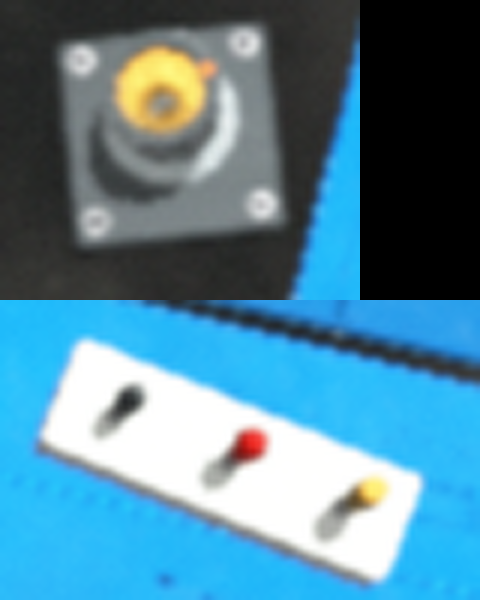

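Enlarged crop: the bore hole is at about (287.0,187.2), the brass disc centre at (286.8,185.0), gold head at (442.3,206.7), grey (401.5,191.7), red (421.8,198.8) and base centre (288.3,192).

```bash
python3 - <<'E'
from h import *
import pickle
c=pickle.load(open('top.pkl','rb'))
g=w(c,442.3,206.7,.076);k=w(c,401.5,191.7,.076)
print(g,k,np.linalg.norm(g-k),'row yaw',np.degrees(np.arctan2(*(k-g)[[1,0]])))
print('bore',w(c,287,187.2,.066),'disc',w(c,286.8,185,.07),'base',w(c,288.3,192,.012))
b=[w(c,260+u/6,170+v/6,.012) for u,v in((80,60),(245,42),(262,205),(95,222))]
print(np.round(b,4), 'mean',np.mean(b,0))
s=sense();y=np.radians(s['orientation'][2]);
R=np.array([[np.cos(y),-np.sin(y),0],[np.sin(y),np.cos(y),0],[0,0,1]])@np.diag([1,-1,-1])
print('tool delta to gold',R.T@(np.r_[g[:2],.16]-s['position']))
E
```

```text
[ 0.42328409 -0.1514938   0.076     ] [ 0.45642752 -0.06593855  0.076     ] 0.09175067998922236 row yaw 68.82402535225435
bore [0.47021405 0.17907471 0.066     ] disc [0.47426111 0.17929098 0.07      ] base [0.46955603 0.17903957 0.012     ]
[[0.4976 0.2131 0.012 ]
 [0.5041 0.1505 0.012 ]
 [0.4413 0.1443 0.012 ]
 [0.4354 0.2071 0.012 ]] mean [0.46960766 0.17876804 0.012     ]
tool delta to gold [ 0.37143406 -0.24609264  0.0364101 ]
```

Request:
jog_arm --grip '[0,0,0,0,0,0,0,0]' --slide '[[0.046,-0.031,0.004],[0.092,-0.062,0.009],[0.14,-0.093,0.014],[0.186,-0.123,0.018],[0.232,-0.154,0.022],[0.28,-0.185,0.027],[0.325,-0.215,0.032],[0.371,-0.246,0.036]]' --turn '[[0,0,-7],[0,0,-14],[0,0,-21],[0,0,-28],[0,0,-35],[0,0,-42],[0,0,-49],[0,0,-54]]'

```text
time: 1.1
position: [0.4238, -0.1507, 0.1608]
orientation: [-180.0, 0.0, 68.8]
contact_force: [0.9, -0.8, -0.5]
grip_width: 0.0854
gripper_force: 0.0
```

```bash
python3 - <<'E'
from h import *
import pickle
c=cam('wrist','wr1.png');pickle.dump(c,open('w1.pkl','wb'))
s=sense();print(s['time'],s['q'].round(1),s['position'],s['orientation'])
R=cv2.Rodrigues(c['rvec'])[0];print(-R.T@c['tvec'],R)
E
```

```text
1.15 [-19.    9.5 -10.7  69.7   0.3  91.7] [ 0.42778588 -0.14583206  0.16029389] [179.94268449  -0.29040854  69.25705854]
[ 0.44783142 -0.08762165  0.33724892] [[ 9.32058846e-01 -3.62306909e-01 -1.10014027e-04]
 [-3.49393373e-01 -8.98918171e-01  2.64330082e-01]
 [-9.58675084e-02 -2.46332753e-01 -9.64432266e-01]]
```

View pics/wr1.png

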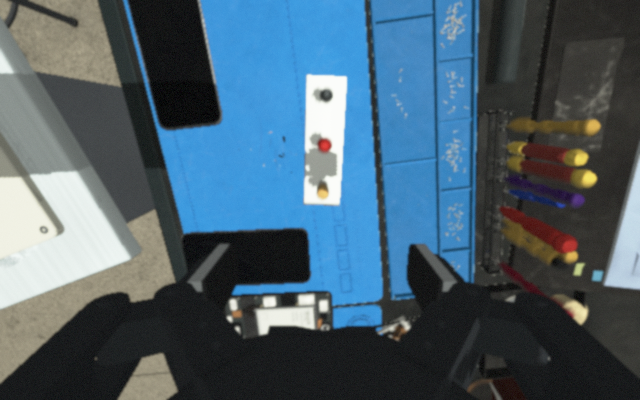

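The wrist view shows the rack vertical in the image, with gold at the lower end (≈322,190), red (324,145) and grey (326,95). I'll enlarge gold for a fine fix, and measure the rack outline by code.

```bash
python3 - <<'E'
from h import *
import pickle
c=pickle.load(open('w1.pkl','rb'));im=c['color']
cv2.imwrite('pics/crop2.png',cv2.resize(im[130:220,290:360,::-1],None,fx=6.5,fy=6.5,interpolation=cv2.INTER_CUBIC))
m=(im.min(2)>190)[60:215,295:360].astype(np.uint8)
n,l,st,ce=cv2.connectedComponentsWithStats(m);i=1+st[1:,4].argmax()
r=cv2.minAreaRect(np.argwhere(l==i)[:,::-1].astype(np.float32));bp=cv2.boxPoints(r)+[295,60]
P=np.array([w(c,u,v,.033) for u,v in bp]);print(bp,P.round(4),P.mean(0))
e=[P[(j+1)%4]-P[j] for j in range(4)];print([(np.linalg.norm(x),np.degrees(np.arctan2(x[1],x[0]))) for x in e])
print(c['intrinsics'])
E
```

```text
[[303.49110794 203.42689514]
 [306.17787552  74.46203518]
 [346.32711411  75.29847717]
 [343.64034653 204.26333618]] [[ 0.3971 -0.1614  0.033 ]
 [ 0.4499 -0.039   0.033 ]
 [ 0.4868 -0.0542  0.033 ]
 [ 0.4385 -0.1785  0.033 ]] [ 0.44309482 -0.10826161  0.033     ]
[(np.float64(0.13329948153940327), np.float64(66.62678512940454)), (np.float64(0.03989479383256672), np.float64(-22.346476233209813)), (np.float64(0.13340971902661544), np.float64(-111.22626758561594)), (np.float64(0.04489168531614888), np.float64(157.51805284336183))]
[[283.21573447   0.         321.90396625]
 [  0.         283.21573447 200.20436426]
 [  0.           0.           1.        ]]
```

View pics/crop2.png

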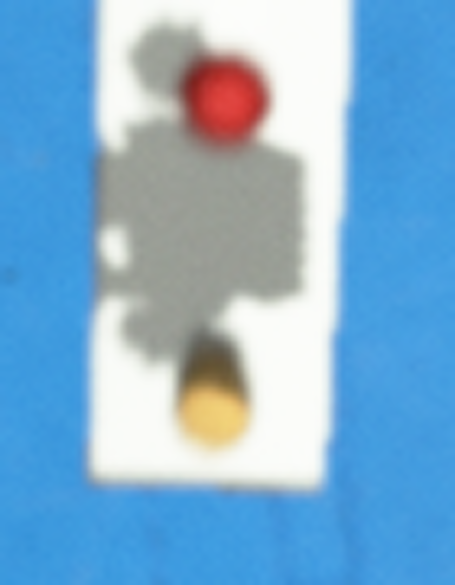

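Gold's top disc is at crop (213,409), so pixel (322.8,192.9); the red head is separate at (324.5,145).

```bash
python3 - <<'E'
from h import *
import pickle
c=pickle.load(open('w1.pkl','rb'))
g=w(c,322.8,192.9,.077);print(g, 'rack', 0.4431-.045*np.cos(np.radians(68.9)),-.1083-.045*np.sin(np.radians(68.9)))
s=sense();y=np.radians(s['orientation'][2]);print(s['position'],s['orientation'],s['joint_vel'].round(1))
R=np.array([[np.cos(y),-np.sin(y),0],[np.sin(y),np.cos(y),0],[0,0,1]])@np.diag([1,-1,-1])
print(R.T@(np.r_[g[:2],.046]-s['position']))
E
```

```text
[ 0.42534817 -0.14772212  0.077     ] rack 0.4269001436345977 -0.150282909067147
[ 0.42778588 -0.14583206  0.16029389] [179.94268449  -0.29040854  69.25705854] [-5.3 -1.4 -1.6  1.5 -3.3 -2.6]
[-0.00263092 -0.00161027  0.11429389]
```

Request:
jog_arm --grip '[0,0,0,0,0,0,255,255]' --slide '[[0.003,0.001,0.02],[0.003,0.001,0.05],[0.003,0.001,0.08],[0.003,0.001,0.1],[0.003,0.001,0.115],[0.003,0.001,0.115],[0.003,0.001,0.115],[0.003,0.001,0.115]]' --turn '[[0,0,0],[0,0,0],[0,0,0],[0,0,0],[0,0,0],[0,0,0],[0,0,0],[0,0,0]]' --squeeze 60

```text
time: 2.15
position: [0.4257, -0.1502, 0.047]
orientation: [179.9, -0.0, 68.6]
contact_force: [0.3, 0.5, 0.4]
grip_width: 0.0515
gripper_force: 0.0
```

Request:
jog_arm --grip '[255,255,255,255]' --slide '[[0,0,0],[0,0,0],[0,0,0],[0,0,0]]' --turn '[[0,0,0],[0,0,0],[0,0,0],[0,0,0]]'

```text
time: 2.65
position: [0.4251, -0.1499, 0.0463]
orientation: [180.0, -0.0, 68.6]
contact_force: [-0.1, 0.2, 0.5]
grip_width: -0.0
gripper_force: 0.0
```

The fingers shut on nothing, so I need to look before moving anything.

```bash
python3 - <<'E'
from h import *
import pickle
c=cam('wrist');d=cam('scene');t=cam('top');pickle.dump((c,d,t),open('w2.pkl','wb'))
a=c['color'];b=cv2.resize(d['color'][200:360,320:448],(320,400),interpolation=cv2.INTER_CUBIC)
e=cv2.resize(t['color'][160:240,380:476],(480,400),interpolation=cv2.INTER_CUBIC)
cv2.imwrite('pics/v3.png',np.hstack([cv2.resize(a[:,160:480],(320,400)),e])[:,:,::-1])
s=sense();print(s)
E
```

```text
{'time': 2.8, 'q': array([-1.94206054e+01,  1.57756305e+01, -2.14195606e+01,  5.28078015e+01,
        7.85334132e-04,  9.19813894e+01]), 'joint_vel': array([ 0.057958  ,  0.10134746,  0.02978621,  0.10316652, -0.09785919,
       -0.05697164]), 'effort': array([ 2.50683215e-04, -3.45658028e+01,  2.09217542e+01,  1.98906142e-03,
       -6.75813249e-05, -2.55351546e-05]), 'position': array([ 0.42506656, -0.1498565 ,  0.04617794]), 'orientation': array([-1.79996982e+02, -6.81395378e-04,  6.85980052e+01]), 'contact_force': array([-0.2948516 , -0.07210516, -0.25177324]), 'moment': array([0.01298281, 0.02091074, 0.00547844]), 'gripper_force': 0.0, 'grip_width': 0.00012941038692203285}
```

View pics/v3.png

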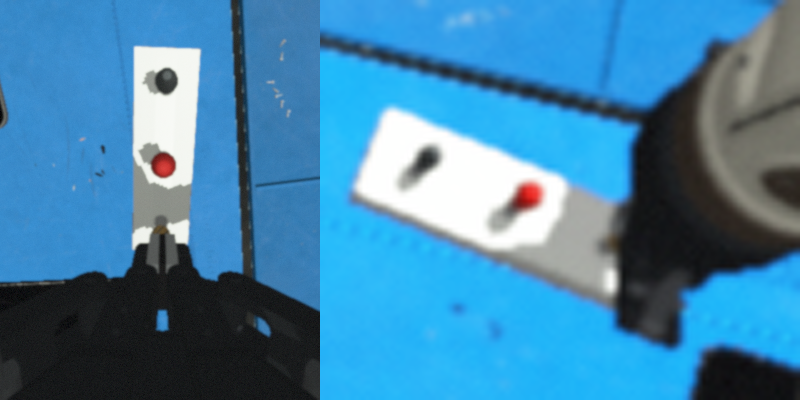

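The burr is still standing, visible just in front of the closed fingers (gold at wrist pixel ≈(321,231)), so the fingers are off along tool x. I'll project the TCP and the burr estimate into this image to find the discrepancy.

```bash
python3 - <<'E'
from h import *
import pickle
c,d,t=pickle.load(open('w2.pkl','rb'))
def pr(c,p): return cv2.projectPoints(np.array(p,float).reshape(-1,3),c['rvec'],c['tvec'],c['intrinsics'],None)[0].reshape(-1,2).round(1)
print('tcp,grasp',pr(c,[[.425,-.1499,.046],[.425,-.1499,.065]]))
print('burr est foot/top',pr(c,[[.4253,-.1495,.033],[.4253,-.1495,.053],[.4253,-.1495,.077]]))
for v in range(205,300,5): print(v,c['range_z'][v,321].round(4),w(c,321,v).round(4),c['color'][v,321])
x=c['color'][195:260,280:365,::-1]
cv2.imwrite('pics/crop4.png',cv2.resize(x,None,fx=8,fy=8,interpolation=cv2.INTER_CUBIC))
E
```

```text
tcp,grasp [[322.5 228. ]
 [322.5 239.4]]
burr est foot/top [[322.6 220.8]
 [322.7 231.2]
 [322.8 247.1]]
205 0.197 [ 0.4286 -0.1381  0.0336] [140 144 138]
210 0.1987 [ 0.4272 -0.1417  0.0329] [141 145 137]
215 0.2012 [ 0.4256 -0.1455  0.0315] [112 115 111]
220 0.194 [ 0.4253 -0.1465  0.0392] [89 91 89]
225 0.183 [ 0.4255 -0.146   0.0504] [92 86 69]
230 0.1703 [ 0.4261 -0.1446  0.0632] [90 74 46]
235 0.1465 [ 0.4284 -0.1389  0.0862] [26 23 18]
240 0.1407 [ 0.4284 -0.139   0.0923] [26 27 27]
245 0.1345 [ 0.4285 -0.1389  0.0987] [19 22 21]
250 0.1294 [ 0.4284 -0.139   0.1039] [24 23 22]
255 0.1236 [ 0.4286 -0.1386  0.1098] [21 19 22]
260 0.1194 [ 0.4286 -0.1387  0.1143] [21 22 20]
265 0.1157 [ 0.4285 -0.139   0.1181] [23 22 23]
270 0.117 [ 0.4275 -0.1414  0.1175] [26 27 26]
275 0.1177 [ 0.4267 -0.1436  0.1174] [22 23 22]
280 0.1182 [ 0.4258 -0.1457  0.1175] [31 32 31]
285 0.1184 [ 0.425  -0.1477  0.1179] [25 26 26]
290 0.1204 [ 0.4239 -0.1506  0.1167] [26 23 23]
295 0.1207 [ 0.4231 -0.1527  0.117 ] [32 31 33]
```

View pics/crop4.png

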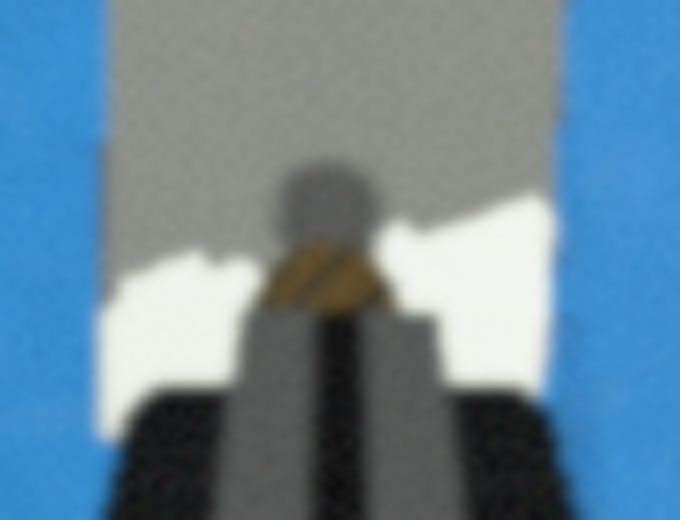

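The burr stands where I estimated. The finger front face ends at about z=0.086 while the reported TCP is 0.046, so the fingers seem to have closed above the head. I'll check against the first wrist depth image and the scene camera.

```bash
python3 - <<'E'
from h import *
import pickle
c,d,t=pickle.load(open('w2.pkl','rb'))
for v in range(228,240): print(v,[w(c,u,v).round(4)[2] for u in(312,316,321,328,332)])
c1=pickle.load(open('w1.pkl','rb'))
print('open, tcp .1605')
for v in range(240,300,5): print(v,[w(c1,u,v).round(3) for u in(225,414,420)])
R=cv2.Rodrigues(c['rvec'])[0];print('cam',-R.T@c['tvec'])
# scene camera
def pr(c,p): return cv2.projectPoints(np.array(p,float).reshape(-1,3),c['rvec'],c['tvec'],c['intrinsics'],None)[0].reshape(-1,2).round(1)
P=pr(d,[[.425,-.15,z] for z in(.033,.046,.077,.086,.12)]);print(P)
u,v=P[1].astype(int);x=d['color'][v-60:v+40,u-60:u+60,::-1]
cv2.imwrite('pics/crop5.png',cv2.resize(x,None,fx=6,fy=6,interpolation=cv2.INTER_CUBIC));print(u,v)
E
```

```text
228 [np.float64(0.0322), np.float64(0.0579), np.float64(0.0608), np.float64(0.0321), np.float64(0.0341)]
229 [np.float64(0.0326), np.float64(0.0598), np.float64(0.0611), np.float64(0.0335), np.float64(0.0323)]
230 [np.float64(0.056), np.float64(0.0615), np.float64(0.0632), np.float64(0.0566), np.float64(0.0329)]
231 [np.float64(0.0591), np.float64(0.0631), np.float64(0.0655), np.float64(0.0586), np.float64(0.033)]
232 [np.float64(0.06), np.float64(0.0663), np.float64(0.066), np.float64(0.0583), np.float64(0.0326)]
233 [np.float64(0.0634), np.float64(0.0671), np.float64(0.0684), np.float64(0.0618), np.float64(0.0334)]
234 [np.float64(0.0853), np.float64(0.0847), np.float64(0.0862), np.float64(0.0848), np.float64(0.0845)]
235 [np.float64(0.0848), np.float64(0.0865), np.float64(0.0862), np.float64(0.0858), np.float64(0.0858)]
236 [np.float64(0.0868), np.float64(0.0865), np.float64(0.0869), np.float64(0.0873), np.float64(0.0877)]
237 [np.float64(0.0895), np.float64(0.0887), np.float64(0.0885), np.float64(0.0888), np.float64(0.0886)]
238 [np.float64(0.0903), np.float64(0.0908), np.float64
[... 844 characters left out ...]
64, -0.164,  0.22 ]), array([ 0.465, -0.161,  0.227])]
275 [array([ 0.385, -0.132,  0.226]), array([ 0.463, -0.166,  0.22 ]), array([ 0.464, -0.163,  0.227])]
280 [array([ 0.384, -0.135,  0.226]), array([ 0.462, -0.169,  0.22 ]), array([ 0.464, -0.164,  0.228])]
285 [array([ 0.383, -0.137,  0.227]), array([ 0.461, -0.17 ,  0.222]), array([ 0.463, -0.166,  0.229])]
290 [array([ 0.382, -0.138,  0.227]), array([ 0.46 , -0.173,  0.222]), array([ 0.462, -0.168,  0.23 ])]
295 [array([ 0.381, -0.141,  0.227]), array([ 0.46 , -0.175,  0.222]), array([ 0.461, -0.17 ,  0.23 ])]
cam [ 0.44926817 -0.08685269  0.2227279 ]
[[388.4 305.6]
 [389.3 300.2]
 [391.5 286.9]
 [392.1 282.9]
 [394.7 267.1]]
389 300
```

View pics/crop5.png

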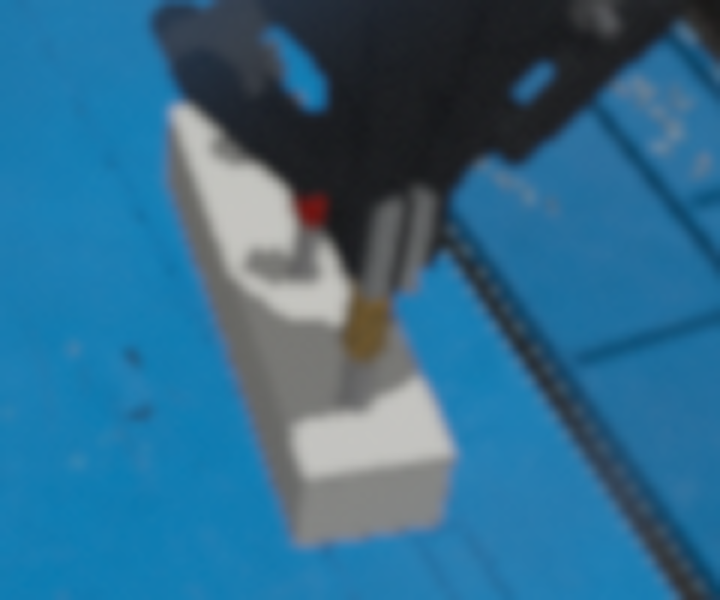

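Confirmed in the scene crop: the gold head (≈368,330 in the crop) stands below the closed finger ends. The fingers really end about 38.5 mm behind the reported TCP, in both the open and closed images. The lateral alignment is good, about 1 mm off in y. I'll reopen, go 38 mm lower and grip.

Request:
jog_arm --grip '[0,0,0,0,0,0,0,0]' --slide '[[0,-0.001,0],[0,-0.001,0],[0,-0.001,0],[0,-0.001,0],[0,-0.001,0.01],[0,-0.001,0.023],[0,-0.001,0.038],[0,-0.001,0.038]]' --turn '[[0,0,0],[0,0,0],[0,0,0],[0,0,0],[0,0,0],[0,0,0],[0,0,0],[0,0,0]]'

```text
time: 3.8
position: [0.4223, -0.1489, 0.0064]
orientation: [-179.8, 0.0, 68.6]
contact_force: [-0.6, 0.8, -0.1]
grip_width: 0.0851
gripper_force: 0.0
```

Request:
jog_arm --grip '[255,255,255,255,255,255]' --slide '[[0,0,0],[0,0,0],[0,0,0],[0,0,0],[0,0,0],[0,0,0]]' --turn '[[0,0,0],[0,0,0],[0,0,0],[0,0,0],[0,0,0],[0,0,0]]' --squeeze 60

```text
time: 4.55
position: [0.4244, -0.1496, 0.0085]
orientation: [180.0, -0.0, 68.6]
contact_force: [-1.3, 0.8, 2.7]
grip_width: 0.0099
gripper_force: 58.4
```

Request:
jog_arm --grip '[255,255,255,255,255,255,255,255]' --slide '[[0,0,-0.01],[0,0,-0.03],[0,0,-0.06],[0,0,-0.09],[0.02,-0.005,-0.112],[0.06,-0.014,-0.112],[0.11,-0.026,-0.112],[0.16,-0.038,-0.112]]' --turn '[[0,0,0],[0,0,0],[0,0,0],[0,0,0],[0,0,-10],[0,0,-20],[0,0,-30],[0,0,-40]]'

```text
time: 5.55
position: [0.4473, 0.0146, 0.1208]
orientation: [180.0, 0.0, 108.9]
contact_force: [0.2, 0.6, -0.6]
grip_width: 0.0099
gripper_force: 58.6
```

Request:
jog_arm --grip '[255,255,255,255,255,255,255,255]' --slide '[[0.03,0.015,0],[0.06,0.03,0],[0.09,0.045,0],[0.12,0.06,0],[0.14,0.07,0],[0.15,0.074,0],[0.15,0.074,0],[0.15,0.074,0]]' --turn '[[0,0,-10.5],[0,0,-21],[0,0,-31.5],[0,0,-42],[0,0,-52.5],[0,0,-63],[0,0,-73.5],[0,0,-84]]'

```text
time: 6.55
position: [0.4692, 0.1794, 0.1204]
orientation: [-180.0, -0.0, -167.0]
contact_force: [0.5, 0.7, -0.9]
grip_width: 0.0104
gripper_force: 58.6
```

Request:
jog_arm --grip '[255,255,255,255,255,255]' --slide '[[0,0,0],[0,0,0],[0,0,0],[0,0,0],[0,0,0],[0,0,0]]' --turn '[[0,0,-10],[0,0,-20],[0,0,-30],[0,0,-37],[0,0,-37],[0,0,-37]]'

```text
time: 7.3
position: [0.4694, 0.1791, 0.1204]
orientation: [180.0, -0.0, -130.5]
contact_force: [-0.2, 0.4, -0.4]
grip_width: 0.01
gripper_force: 58.6
```

```bash
python3 - <<'E'
from h import *
import pickle
c=cam('wrist');t=cam('top');d=cam('scene');pickle.dump((c,d,t),open('w3.pkl','wb'))
s=sense();print(s['time'],s['q'].round(1),s['position'],s['orientation'],s['contact_force'],s['moment'])
def pr(c,p): return cv2.projectPoints(np.array(p,float).reshape(-1,3),c['rvec'],c['tvec'],c['intrinsics'],None)[0].reshape(-1,2).round(1)
P=pr(c,[[.47,.179,.07]])[0].astype(int);x0,y0=P-[55,50];print(x0,y0,'shank foot',pr(c,np.r_[s['position'][:2],s['position'][2]]))
x=c['color'][max(y0,0):y0+110,x0:x0+110,::-1]
cv2.imwrite('pics/crop6.png',np.hstack([cv2.resize(x,(550,int(5*x.shape[0]))),cv2.resize(c['color'][:,:,::-1],(240,550))[:int(5*x.shape[0])]]) if x.shape[0]==110 else cv2.resize(x,None,fx=5,fy=5))
E
```

```text
7.45 [ 20.9  16.8  -7.5  65.7  -0.  -28.7] [0.46941267 0.17908601 0.1202683 ] [-1.79998751e+02 -6.01023232e-04 -1.30450700e+02] [ 0.13210316 -0.50469406 -0.32124473] [0.02821136 0.02300143 0.03401997]
265 155 shank foot [[321.  226.4]]
```

View pics/crop6.png

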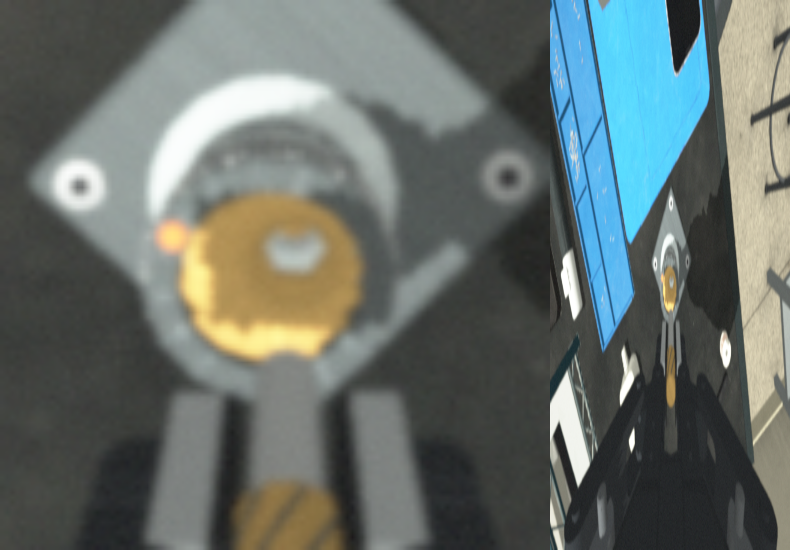

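The wrist crop shows the brass disc at about (272,277) in the crop. The bore opening (light patch) is at ≈(295,251), full-image (324.0,205.2), and the shank's free end at ≈(288,357), full-image (322.6,226.4). The nut's outer ring gives the nut axis.

```bash
python3 - <<'E'
from h import *
import pickle
c,d,t=pickle.load(open('w3.pkl','rb'))
h=w(c,324.0,205.2,.066);f=w(c,322.6,226.5,.1207);disc=w(c,319.4,210.4,.07)
dot=w(c,265+173/5,155+236/5,.07)
ring=[w(c,265+u/5,155+v/5,.07) for u,v in((143,280),(395,280))]
print('hole',h,'foot',f,'disc',disc,'dot',dot,'ring',ring)
y=np.radians(-130.45)
R=np.array([[np.cos(y),-np.sin(y),0],[np.sin(y),np.cos(y),0],[0,0,1]])@np.diag([1,-1,-1])
print('tool delta',R.T@(h-f),'px scale',R.T@(w(c,325,205.2,.066)-h),R.T@(w(c,324,206.2,.066)-h))
# depth map of nut top: brass/nut region from top and wrist
K=c['range_z'];pts=[]
for v in range(180,225):
    for u in range(285,350):
        p=w(c,u,v)
        if .064<p[2]<.076: pts.append(p)
pts=np.array(pts);(cx,cy),r=cv2.minEnclosingCircle(pts[:,:2].astype(np.float32));print(len(pts),pts.mean(0),cx,cy,r)
im=t['color'];cv2.imwrite('pics/crop7.png',np.hstack([cv2.resize(c['color'][190:230,300:345,::-1],(675,600),interpolation=cv2.INTER_CUBIC)]))
E
```

```text
hole [0.46846853 0.18162703 0.066     ] foot [0.46856191 0.17971349 0.1207    ] disc [0.47360897 0.18166791 0.07      ] dot [0.48148019 0.1655364  0.07      ] ring [array([0.49041961, 0.16799593, 0.07      ]), array([0.45825207, 0.19548576, 0.07      ])]
tool delta [-0.00139556  0.00131254  0.0547    ] px scale [-9.89915162e-07  8.49518621e-04  0.00000000e+00] [-8.86236414e-04  6.79950797e-07  0.00000000e+00]
1585 [0.47279875 0.17882185 0.06828024] 0.47497376799583435 0.18167531490325928 0.02192114293575287
```

View pics/crop7.png

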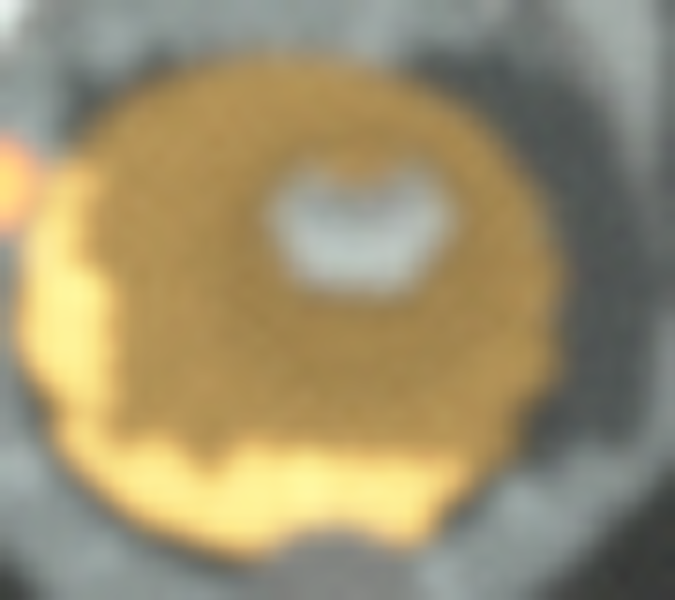

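The hexagonal bore is clear, with corners at (265,215) and (460,215) and its centre near pixel (323.7,203.9). The shank end's front edge is at row ≈224.8. So the correction is about +1.3 mm in tool x and +1.4 mm in y, well inside the cone's capture. I'll descend to just above the mouth, then feel the way in.

Request:
jog_arm --grip '[255,255,255,255,255,255]' --slide '[[0.0013,0.0014,0.01],[0.0013,0.0014,0.025],[0.0013,0.0014,0.04],[0.0013,0.0014,0.049],[0.0013,0.0014,0.052],[0.0013,0.0014,0.052]]' --turn '[[0,0,0],[0,0,0],[0,0,0],[0,0,0],[0,0,0],[0,0,0]]'

```text
time: 8.2
position: [0.4675, 0.179, 0.0681]
orientation: [180.0, -0.0, -130.4]
contact_force: [0.4, -0.6, 0.1]
grip_width: 0.0098
gripper_force: 58.6
```

Request:
jog_arm --grip '[255,255,255,255]' --slide '[[0,0,0.0015],[0,0,0.003],[0,0,0.004],[0,0,0.004]]' --turn '[[0,0,0],[0,0,0],[0,0,0],[0,0,0]]'

```text
time: 8.7
position: [0.4675, 0.179, 0.0642]
orientation: [180.0, 0.0, -130.4]
contact_force: [-0.6, -0.1, 0.3]
grip_width: 0.0101
gripper_force: 58.6
```

Request:
jog_arm --grip '[255,255,255,255]' --slide '[[0,0,0.0015],[0,0,0.003],[0,0,0.004],[0,0,0.004]]' --turn '[[0,0,0],[0,0,0],[0,0,0],[0,0,0]]'

```text
time: 9.2
position: [0.4674, 0.179, 0.0601]
orientation: [180.0, -0.0, -130.4]
contact_force: [-0.2, -0.3, -0.6]
grip_width: 0.0103
gripper_force: 58.6
```

Request:
jog_arm --grip '[255,255,255,255,255,255]' --slide '[[0,0,0.002],[0,0,0.004],[0,0,0.006],[0,0,0.008],[0,0,0.009],[0,0,0.009]]' --turn '[[0,0,0],[0,0,0],[0,0,0],[0,0,0],[0,0,0],[0,0,0]]'

```text
time: 9.95
position: [0.4674, 0.179, 0.0511]
orientation: [180.0, -0.0, -130.4]
contact_force: [0.9, -0.5, -1.2]
grip_width: 0.0102
gripper_force: 58.6
```

Request:
jog_arm --grip '[255,255,255,255,255]' --slide '[[0,0,0.001],[0,0,0.002],[0,0,0.003],[0,0,0.004],[0,0,0.004]]' --turn '[[0,0,0],[0,0,0],[0,0,0],[0,0,0],[0,0,0]]'

```text
time: 10.58
position: [0.4675, 0.179, 0.0472]
orientation: [-180.0, -0.0, -130.4]
contact_force: [-0.0, 0.4, -0.3]
grip_width: 0.0099
gripper_force: 58.6
```

Request:
jog_arm --grip '[255,255,255]' --slide '[[0,0,0.001],[0,0,0.0015],[0,0,0.0015]]' --turn '[[0,0,0],[0,0,0],[0,0,0]]'

```text
time: 10.95
position: [0.4678, 0.1792, 0.046]
orientation: [-180.0, 0.0, -130.4]
contact_force: [-0.4, 0.4, 2.3]
grip_width: 0.0103
gripper_force: 58.8
```

Request:
jog_arm --grip '[255,255,255]' --slide '[[0,0,0.0008],[0,0,0.0015],[0,0,0.0015]]' --turn '[[0,0,0],[0,0,0],[0,0,0]]'

```text
time: 11.32
position: [0.4677, 0.1792, 0.0442]
orientation: [-180.0, 0.0, -130.4]
contact_force: [0.4, 0.5, 1.8]
grip_width: 0.0102
gripper_force: 58.8
```

Request:
jog_arm --grip '[255,255,255]' --slide '[[0,0,0.0005],[0,0,0.001],[0,0,0.001]]' --turn '[[0,0,0],[0,0,0],[0,0,0]]'

```text
time: 11.7
position: [0.4676, 0.1791, 0.0431]
orientation: [-180.0, 0.0, -130.4]
contact_force: [0.8, 1.5, 1.7]
grip_width: 0.0102
gripper_force: 58.8
```

Request:
jog_arm --grip '[255,255,255]' --slide '[[0,0,0.0005],[0,0,0.001],[0,0,0.001]]' --turn '[[0,0,0],[0,0,0],[0,0,0]]'

```text
time: 12.08
position: [0.4676, 0.179, 0.0421]
orientation: [-180.0, 0.0, -130.4]
contact_force: [0.1, 0.3, 2.1]
grip_width: 0.0102
gripper_force: 58.8
```

Request:
jog_arm --grip '[255,255,255]' --slide '[[0,0,0.0003],[0,0,0.0006],[0,0,0.0006]]' --turn '[[0,0,0],[0,0,0],[0,0,0]]'

```text
time: 12.45
position: [0.4676, 0.179, 0.0416]
orientation: [-180.0, 0.0, -130.4]
contact_force: [0.8, 0.6, 2.4]
grip_width: 0.0103
gripper_force: 58.9
```

Request:
jog_arm --grip '[255,255,255]' --slide '[[0,0,0.0003],[0,0,0.0006],[0,0,0.0006]]' --turn '[[0,0,0],[0,0,0],[0,0,0]]'

```text
time: 12.82
position: [0.4678, 0.1792, 0.0415]
orientation: [-180.0, 0.0, -130.4]
contact_force: [0.8, 1.3, 6.5]
grip_width: 0.0101
gripper_force: 59.2
```

Request:
jog_arm --grip '[255,255,255]' --slide '[[0,0,0.0003],[0,0,0.0006],[0,0,0.0006]]' --turn '[[0,0,0],[0,0,0],[0,0,0]]'

```text
time: 13.2
position: [0.468, 0.1793, 0.0414]
orientation: [-180.0, 0.1, -130.4]
contact_force: [-0.9, -0.0, 9.4]
grip_width: 0.0099
gripper_force: 59.5
```

Request:
jog_arm --grip '[255,255,255]' --slide '[[0,0,0.0003],[0,0,0.0006],[0,0,0.0006]]' --turn '[[0,0,0],[0,0,0],[0,0,0]]'

```text
time: 13.58
position: [0.4682, 0.1794, 0.0413]
orientation: [-180.0, 0.1, -130.4]
contact_force: [-1.7, 0.3, 11.1]
grip_width: 0.0105
gripper_force: 59.8
```

Request:
jog_arm --grip '[255,255,255]' --slide '[[0,0,0.0002],[0,0,0.0005],[0,0,0.0005]]' --turn '[[0,0,0],[0,0,0],[0,0,0]]'

```text
time: 13.95
position: [0.4684, 0.1795, 0.0413]
orientation: [-179.9, 0.1, -130.4]
contact_force: [-1.7, 0.1, 14.6]
grip_width: 0.0101
gripper_force: 60.1
```

```bash
python3 - <<'E'
from h import *
import pickle
c=cam('wrist');d=cam('scene');t=cam('top');pickle.dump((c,d,t),open('w4.pkl','wb'))
s=sense();print(s['time'],s['position'],s['contact_force'],s['moment'])
def pr(c,p): return cv2.projectPoints(np.array(p,float).reshape(-1,3),c['rvec'],c['tvec'],c['intrinsics'],None)[0].reshape(-1,2).round(1)
print(pr(c,[[.4685,.180,z] for z in(.07,.086,.098,.11)]))
for v in range(170,260,3): print(v,c['color'][v,321:325].mean(0).round(),w(c,322,v).round(4))
E
```

```text
14.1 [0.46839767 0.1795058  0.04124155] [-1.90666466  0.6294615  14.54252673] [8.72895297e-02 5.10954893e-01 1.50951144e-04]
[[321.3 245.2]
 [321.2 258.4]
 [321.1 270.3]
 [320.9 284.4]]
170 [161. 172. 170.] [0.4465 0.1548 0.0131]
173 [160. 169. 168.] [0.448  0.1565 0.0124]
176 [161. 171. 169.] [0.4496 0.1584 0.0115]
179 [161. 172. 170.] [0.4512 0.1602 0.0106]
182 [160. 171. 168.] [0.4526 0.1618 0.0113]
185 [161. 172. 169.] [0.454  0.1635 0.0116]
188 [222. 232. 229.] [0.4556 0.1654 0.0109]
191 [252. 253. 252.] [0.4565 0.1665 0.0142]
194 [247. 251. 250.] [0.4579 0.1681 0.0149]
197 [202. 213. 208.] [0.4588 0.1692 0.0182]
200 [161. 169. 165.] [0.4597 0.1702 0.0217]
203 [106. 112. 110.] [0.4594 0.17   0.0307]
206 [165. 174. 171.] [0.4597 0.1703 0.0364]
209 [140. 147. 144.] [0.4583 0.1687 0.0499]
212 [110. 114. 111.] [0.458  0.1683 0.0574]
215 [116. 119. 117.] [0.4582 0.1685 0.0622]
218 [106. 111. 108.] [0.4583 0.1687 0.0669]
221 [107. 114. 114.] [0.4587 0.1692 0.0701]
224 [109. 116. 114.] [0.4599 0.1705 0.07  ]
227 [ 98. 100.  92.] [0.4613 0.1721 0.0692]
230 [180. 150.  94.] [0.463  0.1742 0.0669]
233 [191. 157.  93.] [0.4632 0.1745 0.0705]
236 [162. 144. 110.] [0.4655 0.1771 0.0664]
239 [144. 146. 142.] [0.4662 0.1779 0.0684]
242 [144. 146. 144.] [0.466  0.1777 0.073 ]
245 [144. 147. 143.] [0.466  0.1777 0.077 ]
248 [144. 146. 142.] [0.4662 0.178  0.0801]
251 [145. 130. 104.] [0.4649 0.1764 0.0879]
254 [132. 113.  74.] [0.4652 0.1769 0.0901]
257 [129. 110.  76.] [0.4652 0.1768 0.0936]
```

The head's lower edge reads z≈0.0865 and the force climbed to 14.5 N with no more travel, so the burr is home on the stop. I'll relieve the press, then let go.

Request:
jog_arm --grip '[255,255,0,0,0,0,0,0]' --slide '[[0,0,-0.001],[0,0,-0.0017],[0,0,-0.0017],[0,0,-0.0017],[0,0,-0.0017],[0,0,-0.0017],[-0.003,-0.002,-0.0017],[-0.0057,-0.0039,-0.0017]]' --turn '[[0,0,0],[0,0,0],[0,0,0],[0,0,0],[0,0,0],[0,0,0],[0,0,0],[0,0,0]]'

```text
time: 15.1
position: [0.4746, 0.1809, 0.041]
orientation: [-180.0, 0.0, -130.4]
contact_force: [0.4, 0.1, 0.2]
grip_width: 0.0855
gripper_force: 0.0
```

```bash
python3 - <<'E'
from h import *
import pickle
c=cam('wrist');d=cam('scene');t=cam('top');pickle.dump((c,d,t),open('w5.pkl','wb'))
s=sense();print(s['time'],s['position'],s['contact_force'],s['moment'],s['grip_width'])
def pr(c,p): return cv2.projectPoints(np.array(p,float).reshape(-1,3),c['rvec'],c['tvec'],c['intrinsics'],None)[0].reshape(-1,2).round(1)
P=pr(c,[[.4741,.1808,.07]])[0];print(P);x0,y0=(P-[50,45]).astype(int);print(x0,y0)
cv2.imwrite('pics/crop8.png',cv2.resize(c['color'][y0:y0+90,x0:x0+100,::-1],None,fx=6,fy=6,interpolation=cv2.INTER_CUBIC))
a=[pr(c,[[.4741+.021*np.cos(k),.1808+.021*np.sin(k),.07] for k in np.linspace(0,6.283,13)])];print((a[0]-[x0,y0])*6)
E
```

```text
15.25 [0.4745251  0.18093823 0.04102359] [-1.06083439  0.36880236 -0.19691262] [-0.03139046  0.03068902 -0.01171618] 0.08512997961910743
[321.4 243.9]
271 198
[[136.2 406.2]
 [229.8 463.2]
 [341.4 471.6]
 [443.4 428.4]
 [510.  343.8]
 [523.2 237.6]
 [475.8 138.6]
 [379.2  74.4]
 [260.4  65.4]
 [153.6 114. ]
 [ 89.4 205.2]
 [ 84.  312. ]
 [136.2 406.2]]
```

View pics/crop8.png

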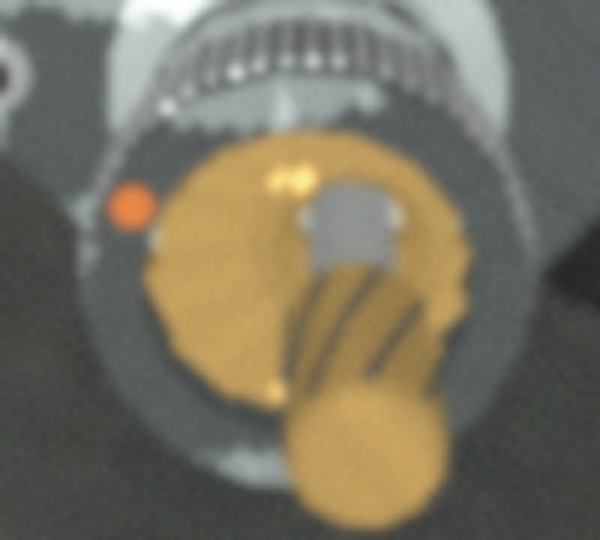

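The burr stands upright in the bore (shank at ≈(350,230) in the crop, head top (367,455)). The nut ring spans x≈80–540 and y≈62–487, within 1 mm of the target. I'll make a small correction, go down around the nut and close gently.

Request:
jog_arm --grip '[0,0,0,0,0,255,255,255]' --slide '[[-0.0005,0.0005,0.01],[-0.0005,0.0005,0.02],[-0.0005,0.0005,0.03],[-0.0005,0.0005,0.037],[-0.0005,0.0005,0.037],[-0.0005,0.0005,0.037],[-0.0005,0.0005,0.037],[-0.0005,0.0005,0.037]]' --turn '[[0,0,0],[0,0,0],[0,0,0],[0,0,0],[0,0,0],[0,0,0],[0,0,0],[0,0,0]]' --squeeze 30

```text
time: 16.25
position: [0.4749, 0.1811, 0.0046]
orientation: [-179.9, 0.0, -130.4]
contact_force: [1.3, -2.2, 1.2]
grip_width: 0.0414
gripper_force: 30.3
```

Request:
jog_arm --grip '[255,255,255]' --slide '[[0,0,0],[0,0,0],[0,0,0]]' --turn '[[0,0,0],[0,0,0],[0,0,0]]'

```text
time: 16.62
position: [0.4749, 0.1812, 0.0045]
orientation: [-179.9, 0.0, -130.4]
contact_force: [1.5, -3.6, 4.6]
grip_width: 0.0414
gripper_force: 30.6
```

```bash
python3 - <<'E'
from h import *
s=sense();print(s)
E
```

```text
{'time': 16.625, 'q': array([ 20.92414857,  24.3791132 , -15.82193047,  49.73129473,
        -0.06374212, -28.646712  ]), 'joint_vel': array([ 0.05199973, -0.00042296, -0.08335257,  0.0087489 , -0.00266402,
        0.00343709]), 'effort': array([ 2.00234637e+00, -3.80885482e+01,  1.85836422e+01, -3.01007135e-02,
        1.22300383e+00, -3.81199562e-02]), 'position': array([0.47486533, 0.1811607 , 0.00448771]), 'orientation': array([-1.79911623e+02,  2.88208750e-02, -1.30429155e+02]), 'contact_force': array([ 1.51751802, -3.6091695 ,  4.64533328]), 'moment': array([-0.82115731, -0.32465065, -0.04989993]), 'gripper_force': 30.607152634765953, 'grip_width': 0.04136803598566623}
```

Request:
jog_arm --grip '[255,255,255,255,255,255,255,255]' --slide '[[0,-0.0005,-0.0006],[0,-0.0005,-0.0006],[0,-0.0005,-0.0006],[0,-0.0005,-0.0006],[0,-0.0005,-0.0006],[0,-0.0005,-0.0006],[0,-0.0005,-0.0006],[0,-0.0005,-0.0006]]' --turn '[[0,0,0],[0,0,3],[0,0,8],[0,0,14],[0,0,20],[0,0,26],[0,0,30],[0,0,30]]' --squeeze 70

```text
time: 17.62
position: [0.4749, 0.1811, 0.0047]
orientation: [-180.0, 0.0, -160.4]
contact_force: [1.3, -2.5, 3.4]
grip_width: 0.0406
gripper_force: 70.6
```

```bash
cat >st.py <<'E'
from h import *
s=sense();print(s['time'],s['q'][5].round(1),s['position'].round(4),s['orientation'].round(2),'F',s['contact_force'].round(1),'M',s['moment'].round(3),s['effort'].round(3)[5],s['grip_width'].round(4),s['gripper_force'].round(1))
E
python3 st.py
```

```text
Traceback (most recent call last):
  File "st.py", line 2, in <module>
    s=sense();print(s['time'],s['q'][5].round(1),s['position'].round(4),s['orientation'].round(2),'F',s['contact_force'].round(1),'M',s['moment'].round(3),s['effort'].round(3)[5],s['grip_width'].round(4),s['gripper_force'].round(1))
                                                                                                                                                                                   ^^^^^^^^^^^^^^^^^^^^^
AttributeError: 'float' object has no attribute 'round'
```

```bash
sed -i "s/s\['grip_width'\].round(4),s\['gripper_force'\].round(1)/round(s['grip_width'],4),round(s['gripper_force'],1)/" st.py; python3 st.py
```

```text
17.625 1.3 [0.4749 0.1811 0.0047] [-1.7997e+02  3.0000e-02 -1.6038e+02] F [ 1.3 -2.5  3.4] M [-0.834 -0.426 -0.143] -0.039 0.0406 70.6
```

Request:
jog_arm --grip '[255,255,255,255,255,255]' --slide '[[0,0,0],[0,0,0],[0,0,0],[0,0,0],[0,0,0],[0,0,0]]' --turn '[[0,0,4],[0,0,8],[0,0,12],[0,0,16],[0,0,20],[0,0,20]]'

```text
time: 18.38
position: [0.4749, 0.181, 0.0047]
orientation: [-180.0, 0.0, 179.7]
contact_force: [1.4, -3.7, 3.8]
grip_width: 0.0407
gripper_force: 70.7
```

```bash
python3 st.py
```

```text
18.375 21.2 [0.4749 0.181  0.0047] [-1.7998e+02  4.0000e-02  1.7966e+02] F [ 1.4 -3.7  3.8] M [-0.983 -0.349 -0.192] -0.044 0.0407 70.7
```

Request:
jog_arm --grip '[255,255,255,255]' --slide '[[0,0,0],[0,0,0],[0,0,0],[0,0,0]]' --turn '[[0,0,1.5],[0,0,3],[0,0,4],[0,0,4]]'

```text
time: 18.88
position: [0.4748, 0.181, 0.0047]
orientation: [-180.0, 0.0, 175.6]
contact_force: [2.5, -4.0, 3.8]
grip_width: 0.0407
gripper_force: 70.7
```

```bash
python3 st.py
```

```text
18.875 25.3 [0.4748 0.181  0.0047] [-1.7998e+02  3.0000e-02  1.7556e+02] F [ 2.5 -4.   3.8] M [-1.164 -0.536  0.028] 0.043 0.0407 70.7
```

Request:
jog_arm --grip '[255,255,255,255]' --slide '[[0,0,0],[0,0,0],[0,0,0],[0,0,0]]' --turn '[[0,0,1.5],[0,0,3],[0,0,4],[0,0,4]]'

```text
time: 19.38
position: [0.4748, 0.181, 0.0047]
orientation: [-180.0, 0.0, 171.6]
contact_force: [2.5, -5.1, 4.2]
grip_width: 0.0406
gripper_force: 70.7
```

```bash
python3 st.py
```

```text
19.375 29.3 [0.4748 0.181  0.0047] [-1.7998e+02  4.0000e-02  1.7156e+02] F [ 2.5 -5.1  4.2] M [-1.159 -0.496  0.077] 0.078 0.0406 70.7
```

Request:
jog_arm --grip '[255,255,255,255]' --slide '[[0,-0.0006,0],[0,-0.0006,0],[0,-0.0006,0],[0,-0.0006,0]]' --turn '[[0,0,1.5],[0,0,3],[0,0,4],[0,0,4]]'

```text
time: 19.88
position: [0.4748, 0.1809, 0.0047]
orientation: [180.0, 0.0, 167.6]
contact_force: [3.8, -2.1, 3.8]
grip_width: 0.0408
gripper_force: 70.6
```

```bash
python3 - <<'E'
exec(open('st.py').read())
import pickle
def dot(c):
    h=cv2.cvtColor(c['color'],cv2.COLOR_RGB2HSV).astype(int);m=((h[...,0]>3)&(h[...,0]<16)&(h[...,1]>170)&(h[...,2]>200))
    m[:190]=0;m[300:]=0;p=np.argwhere(m[:,250:400]);return p.mean(0)+[0,250] if len(p) else None,len(p)
print(dot(pickle.load(open('w5.pkl','rb'))[0]))
c=cam('wrist');pickle.dump(c,open('w6.pkl','wb'));print(dot(c))
E
```

```text
19.875 33.3 [0.4748 0.1809 0.0047] [1.7996e+02 3.0000e-02 1.6758e+02] F [ 3.8 -2.1  3.8] M [-0.753 -0.715  0.062] 0.083 0.0408 70.6
(array([231.85714286, 292.71428571]), 14)
(array([262.48387097, 284.67741935]), 31)
```

Request:
jog_arm --grip '[255,255,255,255]' --slide '[[0,0,0],[0,0,0],[0,0,0],[0,0,0]]' --turn '[[0,0,1.5],[0,0,3],[0,0,4],[0,0,4]]'

```text
time: 20.42
position: [0.4749, 0.1808, 0.0047]
orientation: [180.0, 0.0, 163.5]
contact_force: [4.7, -1.5, 3.6]
grip_width: 0.0405
gripper_force: 70.6
```

```bash
python3 st.py
```

```text
20.425 37.3 [0.4749 0.1808 0.0047] [1.7997e+02 3.0000e-02 1.6354e+02] F [ 4.7 -1.5  3.6] M [-0.633 -0.825  0.138] 0.183 0.0405 70.6
```

Request:
jog_arm --grip '[255,255,255,255]' --slide '[[0.0004,0,0],[0.0004,0,0],[0.0004,0,0],[0.0004,0,0]]' --turn '[[0,0,1.5],[0,0,3],[0,0,3],[0,0,3]]'

```text
time: 20.92
position: [0.4749, 0.1807, 0.0047]
orientation: [180.0, 0.1, 160.5]
contact_force: [4.6, -2.0, 2.4]
grip_width: 0.0404
gripper_force: 70.6
```

```bash
python3 st.py
```

```text
20.925 40.3 [0.4749 0.1807 0.0047] [1.7997e+02 8.0000e-02 1.6053e+02] F [ 4.6 -2.   2.4] M [-0.685 -1.075  0.159] 0.188 0.0404 70.6
```

Request:
jog_arm --grip '[255,255,255,255]' --slide '[[0,0,0],[0,0,0],[0,0,0],[0,0,0]]' --turn '[[0,0,1.5],[0,0,3],[0,0,3],[0,0,3]]'

```text
time: 21.42
position: [0.4749, 0.1806, 0.0047]
orientation: [180.0, 0.1, 157.5]
contact_force: [4.9, -3.8, 2.9]
grip_width: 0.0405
gripper_force: 70.6
```

```bash
python3 st.py
```

```text
21.425 43.3 [0.4749 0.1806 0.0047] [1.7998e+02 8.0000e-02 1.5754e+02] F [ 4.9 -3.8  2.9] M [-0.708 -1.085  0.313] 0.285 0.0405 70.6
```

Request:
jog_arm --grip '[255,255,255,255]' --slide '[[0,0,0],[0,0,0],[0,0,0],[0,0,0]]' --turn '[[0,0,1],[0,0,2],[0,0,2],[0,0,2]]'

```text
time: 21.92
position: [0.4748, 0.1806, 0.0047]
orientation: [180.0, 0.1, 155.6]
contact_force: [5.8, -3.4, 2.7]
grip_width: 0.0406
gripper_force: 70.6
```

```bash
python3 st.py
```

```text
21.925 45.3 [0.4748 0.1806 0.0047] [1.7998e+02 8.0000e-02 1.5556e+02] F [ 5.8 -3.4  2.7] M [-0.714 -1.046  0.39 ] 0.414 0.0406 70.6
```

Request:
jog_arm --grip '[255,255,255,255]' --slide '[[0,0,0],[0,0,0],[0,0,0],[0,0,0]]' --turn '[[0,0,1],[0,0,2],[0,0,2],[0,0,2]]'

```text
time: 22.42
position: [0.4749, 0.1805, 0.0047]
orientation: [180.0, 0.1, 153.6]
contact_force: [6.3, -3.9, 3.2]
grip_width: 0.0404
gripper_force: 70.7
```

```bash
python3 st.py
```

```text
22.425 47.3 [0.4749 0.1805 0.0047] [1.7998e+02 9.0000e-02 1.5356e+02] F [ 6.3 -3.9  3.2] M [-0.804 -1.084  0.486] 0.483 0.0404 70.7
```

Request:
jog_arm --grip '[255,255,255,255]' --slide '[[0,0,0],[0,0,0],[0,0,0],[0,0,0]]' --turn '[[0,0,1],[0,0,1.7],[0,0,1.7],[0,0,1.7]]'

```text
time: 22.92
position: [0.4749, 0.1804, 0.0047]
orientation: [180.0, 0.1, 151.9]
contact_force: [5.2, -4.7, 1.9]
grip_width: 0.0406
gripper_force: 70.7
```

```bash
python3 st.py;python3 st.py
```

```text
22.925 49.0 [0.4749 0.1804 0.0047] [1.7999e+02 9.0000e-02 1.5188e+02] F [ 5.2 -4.7  1.9] M [-0.791 -1.139  0.562] 0.586 0.0406 70.7
22.925 49.0 [0.4749 0.1804 0.0047] [1.7999e+02 9.0000e-02 1.5188e+02] F [ 5.2 -4.7  1.9] M [-0.791 -1.139  0.562] 0.586 0.0406 70.7
```

Torque is 0.40 N m above free turning, so the clamp is firm. I'll open, rise straight up and check.

Request:
jog_arm --grip '[0,0,0,0,0,0,0,0]' --slide '[[0,0,0],[0,0,0],[0,0,0],[0,0,0],[0,0,-0.01],[0,0,-0.04],[0,0,-0.08],[0,0,-0.12]]' --turn '[[0,0,0],[0,0,0],[0,0,0],[0,0,0],[0,0,0],[0,0,0],[0,0,0],[0,0,0]]'

```text
time: 23.92
position: [0.4739, 0.1808, 0.1265]
orientation: [180.0, 0.0, 151.9]
contact_force: [0.8, 0.1, 0.2]
grip_width: 0.0858
gripper_force: 0.0
```

Request:
jog_arm --grip '[0,0,0]' --slide '[[0,0,-0.02],[0,0,-0.03],[0,0,-0.03]]' --turn '[[0,0,0],[0,0,0],[0,0,0]]'

```text
time: 24.3
position: [0.4743, 0.1809, 0.1552]
orientation: [179.9, 0.0, 151.9]
contact_force: [1.0, -0.1, -0.9]
grip_width: 0.0853
gripper_force: 0.0
```

```bash
python3 - <<'E'
exec(open('st.py').read())
c=cam('wrist');d=cam('scene')
a=c['color'][140:300,240:400];b=d['color'][140:330,250:440]
cv2.imwrite('pics/fin.png',np.hstack([cv2.resize(a,(400,400)),cv2.resize(b,(400,400))])[:,:,::-1])
for v in range(200,300,5): print(v,c['color'][v,321],w(c,321,v).round(4))
E
```

```text
24.3 49.0 [0.4743 0.1809 0.1552] [1.7995e+02 4.0000e-02 1.5190e+02] F [ 1.  -0.1 -0.9] M [-0.026 -0.002  0.   ] 0.0 0.0853 0.0
200 [248 223 130] [0.4681 0.1841 0.111 ]
205 [238 207 120] [0.4721 0.1819 0.11  ]
210 [119 105  79] [0.4882 0.1733 0.0653]
215 [118 126 125] [0.4915 0.1715 0.0696]
220 [44 45 41] [5.176e-01 1.574e-01 1.000e-04]
225 [52 53 51] [ 0.5236  0.1542 -0.0007]
230 [45 49 43] [0.529  0.1513 0.0006]
235 [49 50 48] [0.5351 0.148  0.    ]
240 [47 47 46] [ 0.5416  0.1446 -0.0011]
245 [43 46 42] [ 5.474e-01  1.414e-01 -5.000e-04]
250 [47 49 47] [ 0.5538  0.138  -0.0012]
255 [50 53 50] [5.593e-01 1.351e-01 4.000e-04]
260 [53 59 59] [ 0.5662  0.1314 -0.0012]
265 [ 40  97 141] [0.5676 0.1307 0.0093]
270 [ 70 142 201] [0.5773 0.1254 0.0022]
275 [ 74 147 208] [0.5829 0.1224 0.0036]
280 [ 76 146 206] [0.5898 0.1187 0.0027]
285 [ 77 146 205] [0.5968 0.115  0.0019]
290 [ 72 145 205] [0.6026 0.1119 0.0032]
295 [ 74 144 201] [0.6095 0.1082 0.0028]
```

View pics/fin.png

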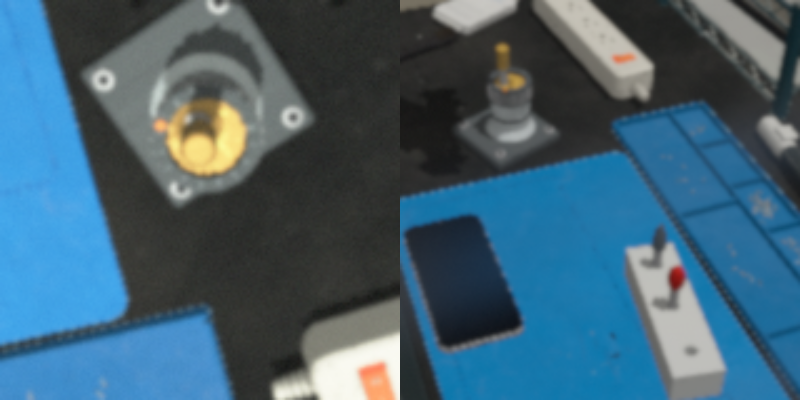

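The gold burr stands upright in the collet with its head top at z≈0.110, which is home (left pane ≈(200,150), right pane (502,60)). Grey and red are still in the rack and the gripper is open and clear, so I'm handing in.

```bash
python3 -c "
from plant import sign_off;print(sign_off())"
```

```text
the job is handed in; nothing more can be done
None
```

The gold burr is fully home in the collet and clamped at about 0.40 N m above free turning; the stop saw about 14.5 N, the gripper is clear, the other burrs are still in the rack, and the job was handed in at 24.3 s.

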